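# Serve the walnut from the nut carousel

## Robot

A 6-joint arm with a two-finger parallel gripper is mounted at the origin on the work surface. World frame = base frame: x ahead of the robot, y to its left, z up, the work surface at z = 0. Lengths are in m, angles in rad, forces in N, time in s.
With the tool pointing down it reaches from about 0.25 to 0.725 m from the base axis. Payload 4 kg.
Tool frame: the origin (TCP) lies midway between the tips of the shut fingers; the grasp point (between the pads) lies 19 mm behind it; z points along the fingers, y is the line along which they close (so a half turn about z gives the same grasp; the last joint's range is limited). The gripper opens to 85 mm and grips with 20 to 120 N. Pads are 22 mm wide; open, the fingers measure 114 mm over their backs; the gripper's body (76 mm by 85 mm) begins 54 mm behind the grasp point. The pads swing forward as they close: fully open they stand 13 mm farther back than shut.
Start: joints at [-1.189, 0.241, 0.005, 1.335, 0, 1.571], TCP at [0.186, -0.464, 0.231] pointing down, gripper open.
Joint ranges: [-2.72, 2.72], [-1.05, 1.87], [-1.09, 1.28], [-1.99, 2.15], [-1.42, 1.44], [-3.14, 3.14]. Speed limits (rad/s): [2.79, 2.79, 3.14, 3.14, 3.14, 3.14].

## Interface

Orientations are given as a unit quaternion [x, y, z, w].
In Python, from workcell import status, camera, get_calibration, ticket gives the robot as it stands.
- The arm moves only by the shell command python3 -m creep 'ROWS' [OPENING]. ROWS is JSON, a list of rows, each a list of 6 numbers: the shift along the world's x, y, z in cm, then the turn, a rotation vector about the world's x, y, z in degrees. A call has 1 to 8 rows; each row shifts and turns the commanded pose from where the row before left it; what a row does not reach is not made up. A row lasts 1/10 s, in which the tool goes at most 50 mm and 8.59 degrees, less where a joint would pass 70% of its speed; a pose out of reach is approached as far as the arm can. A call is refused whole if a number of a shift passes 5 or a number of a turn 8.59, either way. A call with a gripper value outside its range is refused whole. OPENING is the opening, from -1 (shut) to 1 (fully open), so that 0 is half open, set as the call begins (- or left out, the last holds). The fingers move at their own pace and stop on an object; the grip force is fixed at half the most. Time passes only in rows, so rows that do not move let the fingers close. It gives the time, the measured TCP pose, the force, the opening and the grip force at its end, in the units of the state.
- status.get_obs(): the state, without advancing time (a new reading comes with each control period).
- camera(name): name is "side" or "top" or "wrist"; returns the picture (420x560x3 uint8, red, green, blue); there is no depth.
- get_calibration(name): a dict with "fx", "fy", "cx", "cy" (pixels), "rvec" (rotation vector, rad) and "tvec" (3), from world to camera coordinates, as OpenCV has them; the wrist camera has in their place "tool_from_camera" (4x4, takes a point from camera to tool coordinates, whose origin is the TCP and whose axes are the flange's). Camera axes: x right, y down, z forward; pixel columns grow to the right and rows downward; lengths in m; the calibration is good to about 2 mm. The wrist camera is an equidistant fisheye: a pixel r from the principal point sees the ray r / f radians off the axis. A picture is of the moment at which its call begins: read the wrist's pose just before it. get_calibration takes no time and is no camera call.
- ticket.job_done(): hands the job in; it is judged then, once.
The state is a dict: "clock": time; "joint_pos": joint angles; "joint_vel": joint speeds; "tau": joint torques, N m; "eef_pos": TCP position; "tool_rot": TCP orientation; "ft_force": force on the tool from outside, world axes, zero at the start; "ft_torque": the same for the moment, N m; "grip_width": finger opening in m; "grasp_force": force on a finger pad.
Only numpy, scipy, OpenCV 4.12 (cv2) and the standard library are available. Lean on these libraries where they do the work, as an engineer would, in place of code of your own. Each camera call takes 0.05 s, during which the arm holds its last target. There are 200 camera calls.

## Task

Serve the walnut, the big round nut: turn the nut carousel by the bar on top until the walnut's compartment faces the spout, then press the tipping tab down so that the walnut rolls out into the green dish, and let the carousel come back level. Do not touch the walnut with the gripper; the other nuts stay in the carousel and the dish stays upright.

Things in the scene. Friction and masses are not known exactly. Their poses are not given: they have to be found in the camera images.
- carousel: Fixed stand, dark wood foot 130 x 230 mm with two uprights; origin on the work surface under the wheel's axis. Its x axis points the way of the spout, y along the tipping axle (112 mm up); it may be yawed. It carries a round aluminium rim, outer radius 91 mm, top 156 mm up, with one 57 mm gap at +x where a spout trough runs out to x = 126 mm, 134 mm up, its sides to 160 mm up.
- bar (a point): Centre of the wheel's grip bar, on the vertical axis, 184 mm up: dark wood, 46 mm long, 12 mm thick, 30 mm high (169 to 199 mm up); nothing else near it is as high. It lies along the stand's x axis when the wheel reads 0 and turns with the wheel.
- wheel (a joint): Turn of the white wheel (radius 86 mm), rad, counter-clockwise from above positive, limits -3 and 3, stays where left (friction 0.06 N m). Five equal open compartments, radial walls 3 mm thick, tops 159 mm up. At 0 one compartment, empty at first, faces the spout; the next lie at +72 and -72 degrees. Floors slope 8 degrees down to the hub (radius 16 mm), where nuts gather while level.
- tab (a point): Centre of the top face of the square aluminium tipping tab, 44 x 44 mm, 6 mm thick, turned 45 degrees, joined to the rim on one side. In the stand's frame, level: x = 108, y = 108 mm, 142 mm up; it moves with the tipping carousel.
- cradle (a joint): Tip of rim and wheel together, rad: 0 level, growing as the spout goes down, stop at 0.55. A damped spring (0.4 N m at level plus 1.0 N m/rad) brings it back to level when let go. Pressing the tab straight down at its centre tips it: 50 mm down gives about 0.45 rad and takes about 10 N, enough for a nut facing the spout to roll out within a second.
- walnut: The walnut: brown ball of 30 mm diameter with a seam, loose, 14 g or so; origin at its centre. It starts in the compartment to the left or to the right of the one facing the spout.
- hazelnut: Small round brown nut, 21 mm diameter, loose, origin at its centre; it starts in the compartment on the other side of the spout from the walnut.
- almond: Flat long brown nut, 30 mm long, 18 mm wide, 11 mm thick, loose, lying flat, origin at its centre, in a compartment at the back of the wheel.
- dish: Green glass candy dish, open bowl, mouth 124 mm across, 46 mm high, loose, about 450 g, standing under the spout's end; origin at the centre of its underside. It already stands where a nut leaving the spout falls.
Not all that is in view belongs to the job. What is shaped like the walnut but purple or turquoise is not meant.

How it is judged:
On the way, in this order (a step that is already met when the one before it is completed fails the run):
1. the walnut's compartment has been turned to face the spout, with the carousel level (x of walnut in the frame of carousel between 0.015 and 0.085 m and y of walnut in the frame of carousel between -0.015 and 0.015 m and value of joint cradle below 0.1 rad), for 0.2 s.
2. the carousel is tipped towards the spout (value of joint cradle above 0.25 rad), for 0.1 s.
At the end, for the whole second after the job is handed in: The walnut lies in the green dish (within 50 mm of its centre, below its rim), the dish stands upright within 10 degrees, the carousel is back level within 6 degrees, and hazelnut and almond are still in the carousel (horizontal distance between walnut and dish below 0.05 m and height (world z) of walnut below 0.045 m and angle between dish's own z axis and vertical below 0.17 rad and value of joint cradle below 0.1 rad and horizontal distance between each of hazelnut, almond and carousel below 0.09 m and height (world z) of each of hazelnut, almond above 0.11 m); the robot touches nothing.
It fails at once if the gripper touches the walnut (contact force between the fingers and walnut above 0.3 N).
It fails at once if another nut falls out of the carousel (height (world z) of any of hazelnut, almond below 0.07 m).
It also fails if it takes over 48 s, if anything falls off the work surface, if the arm or the gripper's body presses on something with over 40 N, if the wrist force passes 120 N, or if a joint passes its speed limit or range.

## Working session

There is one attempt and no reset: what is moved stays moved. The work goes in short steps, Python scripts to look and compute and a shell command to move; the robot and the scene stay as the last step left them, time stands still between calls to the robot, and variables do not carry over. Pictures are saved under pics/ and viewed, at most 10 in all, crops included, and the job is handed in when it is done.

```bash
mkdir -p pics; python3 - <<'E'
from workcell import status,camera,get_calibration
import cv2
for n in("top","side"):
    cv2.imwrite(f"pics/{n}1.png",cv2.cvtColor(camera(n),cv2.COLOR_RGB2BGR)); print(n,get_calibration(n))
o=status.get_obs();print(o["clock"],o["eef_pos"],o["tool_rot"],o["grip_width"])
E
```

```text
top {'fx': 411.15380918161, 'fy': 411.15380918161, 'cx': 277.9592333783806, 'cy': 201.9617444297723, 'rvec': array([ 2.1329686 , -2.1895247 ,  0.16515651]), 'tvec': array([0.07296017, 0.53780174, 0.71565474])}
side {'fx': 540.4620251237145, 'fy': 540.4620251237145, 'cx': 270.9694360871581, 'cy': 219.8283954608832, 'rvec': array([ 0.22326372, -2.84738411,  1.11912542]), 'tvec': array([0.52253231, 0.08912871, 0.86926707])}
0.1 [ 0.18609791 -0.46345229  0.23048534] [ 9.81831320e-01  1.89753289e-01 -1.79745808e-04 -9.57690560e-04] 0.08541211105385313
```

View pics/top1.png

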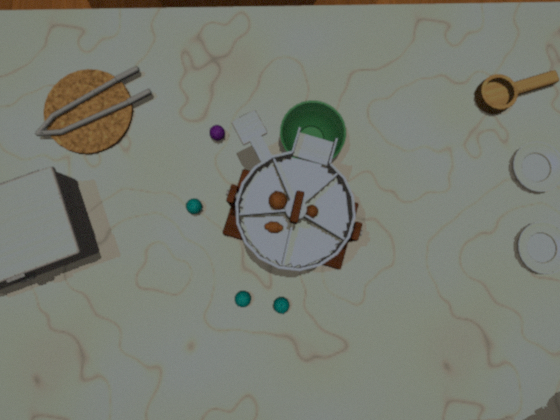

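View pics/side1.png

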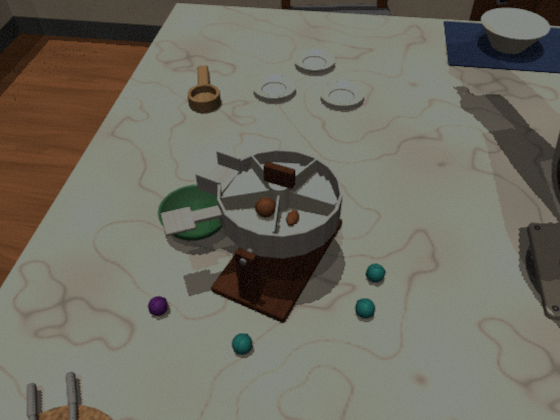

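The top view shows the walnut candidates: the big brown ball at (278,200) in the wheel, the hazelnut at (312,211), the almond at (273,227), the purple ball at (217,132), and turquoise balls at (194,206), (243,298) and (281,305). I choose (278,200) because it is the big brown one. It lies left of the spout (313,150). The bar is at (297,207) and the tab at about (250,127). I'll check this in a close crop.

```bash
cat > h.py <<'E'
import numpy as np,cv2
from workcell import status,camera,get_calibration
def pix2w(n,uv,z):
    c=get_calibration(n);R=cv2.Rodrigues(c["rvec"])[0];t=np.array(c["tvec"])
    d=R.T@np.array([(uv[0]-c["cx"])/c["fx"],(uv[1]-c["cy"])/c["fy"],1]);o=-R.T@t
    return o+d*(z-o[2])/d[2]
def w2pix(n,p):
    c=get_calibration(n);K=np.array([[c["fx"],0,c["cx"]],[0,c["fy"],c["cy"]],[0,0,1]])
    return cv2.projectPoints(np.array(p,float).reshape(-1,3),c["rvec"],c["tvec"],K,None)[0].reshape(-1,2)
E
python3 - <<'E'
from h import *
for k,uv,z in [("bar",(297,207),.199),("barA",(299,192),.199),("barB",(294,222),.199),("walnut",(278,200),.147),("tab",(250,127),.142),("dish",(313,131),.046),("hazel",(312,211),.143),("rimL",(236,211),.156),("rimR",(356,211),.156),("spoutL",(299,130),.160),("spoutR",(337,138),.160)]:
    print(k,pix2w("top",uv,z).round(4))
im=cv2.imread("pics/top1.png")[85:285,200:380]
cv2.imwrite("pics/crop.png",cv2.resize(im,None,fx=3,fy=3,interpolation=cv2.INTER_CUBIC))
E
```

```text
bar [0.5097 0.0354 0.199 ]
barA [0.5313 0.0319 0.199 ]
barB [0.4884 0.0404 0.199 ]
walnut [0.5277 0.0611 0.147 ]
tab [0.6475 0.1026 0.142 ]
dish [ 0.6686 -0.0092  0.046 ]
hazel [0.5096 0.0085 0.143 ]
rimL [0.5111 0.1257 0.156 ]
rimR [ 0.5064 -0.0576  0.156 ]
spoutL [0.6351 0.0256 0.16  ]
spoutR [ 0.621  -0.0331  0.16  ]
```

View pics/crop.png

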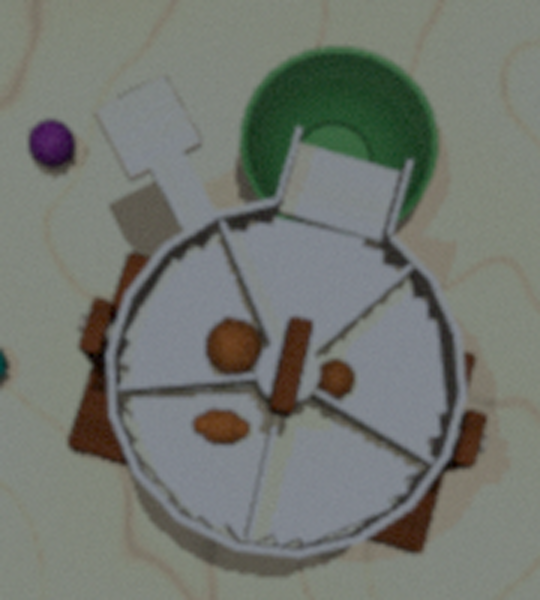

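The crop confirms the walnut: a big brown seamed ball at crop (234,346), in the compartment left of the spout. The tab is at crop (149,127), the bar runs (299,320)–(284,412), and the spout ends are (299,128) and (410,160). Next I'll fit the stand pose.

```bash
python3 - <<'E'
from h import *
from scipy.optimize import least_squares
cr=lambda u,v:(200+u/3,85+v/3)
P=np.array([[.108,.108,.142],[.126,.028,.160],[.126,-.028,.160],[.023,0,.199],[-.023,0,.199]])
U=np.array([cr(149,127),cr(299,128),cr(410,160),cr(299,320),cr(284,412)])
def W(q,P):
    c,s=np.cos(q[2]),np.sin(q[2]);return np.c_[q[0]+c*P[:,0]-s*P[:,1],q[1]+s*P[:,0]+c*P[:,1],P[:,2]]
f=lambda q:(w2pix("top",W(q,P))-U).ravel()
r=least_squares(f,[.51,.035,-.25]);q=r.x
print(q[:2],np.degrees(q[2]),r.fun.round(1));print("tab",W(q,P)[0])
o=status.get_obs();from scipy.spatial.transform import Rotation as R
y=R.from_quat(o["tool_rot"]).as_matrix()[:,1];print("yaw y",np.degrees(np.arctan2(y[1],y[0])),o["eef_pos"])
b=W(q,P)[3:].mean(0);print("bar",b,"d cm",(b-o["eef_pos"])*100)
E
```

```text
[0.51001007 0.03487539] -18.055061725939375 [-0.6  0.5  1.3  0.2 -1.2 -0.4  2.2 -0.2 -1.8 -0.1]
tab [0.64616458 0.10408485 0.142     ]
yaw y -68.12321539290392 [ 0.18609791 -0.46345229  0.23048534]
bar [0.51001007 0.03487539 0.199     ] d cm [32.39121568 49.83276785 -3.14853354]
```

```bash
python3 -m creep '[[1.6,2.5,0,0,0,7.3],[1.6,2.5,0,0,0,7.3],[1.6,2.5,0,0,0,7.3],[1.6,2.5,0,0,0,7.3],[1.6,2.5,0,0,0,7.3],[1.6,2.5,0,0,0,7.3],[1.6,2.5,0,0,0,7.3],[1.6,2.5,0,0,0,7.3]]' 1
python3 -m creep '[[1.6,2.5,0.1,0,0,7.3],[1.6,2.5,0.1,0,0,7.3],[1.6,2.5,0.1,0,0,7.3],[1.6,2.5,0.1,0,0,7.3],[1.6,2.5,0.1,0,0,7.3],[1.6,2.5,0.1,0,0,7.3],[1.6,2.5,0.1,0,0,7.3],[1.6,2.5,0.1,0,0,7.3]]'
python3 -m creep '[[1.6,2.5,0,0,0,7.3],[1.6,2.5,0,0,0,7.3],[1.6,2.5,0,0,0,7.3],[1.6,2.3,0,0,0,7.3],[0,0,0,0,0,0]]'
python3 - <<'E'
from h import *
from scipy.spatial.transform import Rotation as R
o=status.get_obs();M=R.from_quat(o["tool_rot"]).as_matrix();print(o["clock"],o["eef_pos"],M.round(3),np.degrees(np.arctan2(M[1,1],M[0,1])),o["joint_pos"].round(2) if hasattr(o["joint_pos"],"round") else o["joint_pos"])
cv2.imwrite("pics/w2.png",cv2.cvtColor(camera("wrist"),cv2.COLOR_RGB2BGR));print(get_calibration("wrist"))
E
```

```text
clock: 0.9
eef_pos: [0.3145, -0.2627, 0.231]
tool_rot: [0.763, 0.647, -0.0, -0.0]
ft_force: [0.7, -0.7, 0.8]
grip_width: 0.0855
grasp_force: 0.0
clock: 1.7
eef_pos: [0.4425, -0.0628, 0.239]
tool_rot: [0.35, 0.937, -0.0, -0.0]
ft_force: [1.4, -0.4, -0.0]
grip_width: 0.0856
grasp_force: 0.0
clock: 2.2
eef_pos: [0.5075, 0.0365, 0.2384]
tool_rot: [0.103, 0.995, 0.0, -0.0]
ft_force: [-1.6, -0.6, -1.0]
grip_width: 0.0856
grasp_force: 0.0
2.2 [0.50754436 0.03646785 0.23839667] [[-0.979  0.205 -0.   ]
 [ 0.205  0.979  0.001]
 [ 0.001  0.001 -1.   ]] 78.16318525270924 [0.07 0.26 0.04 1.36 0.   0.28]
{'fx': 325.19226210127806, 'fy': 325.19226210127806, 'cx': 282.95050446806397, 'cy': 208.55563912055078, 'tool_from_camera': array([[-7.53572143e-04, -9.63373296e-01, -2.68162870e-01,
         6.84678204e-02],
       [ 9.99999447e-01, -5.29177027e-04, -9.09062128e-04,
         1.57685553e-04],
       [ 7.33860548e-04, -2.68163407e-01,  9.63373162e-01,
        -1.41451185e-01],
       [ 0.00000000e+00,  0.00000000e+00,  0.00000000e+00,
         1.00000000e+00]])}
```

View pics/w2.png

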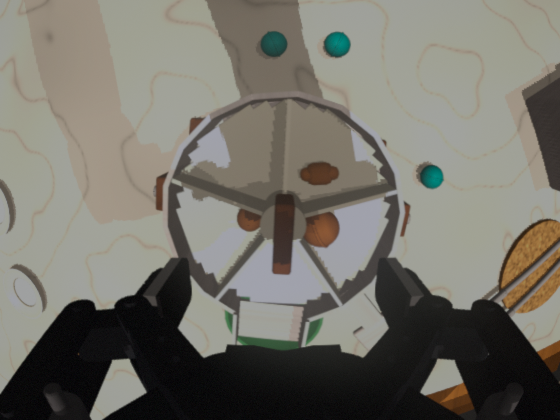

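The wrist view shows the bar top from (285,196) to (282,272), centred between the fingers and aligned. The walnut is at (321,229), the hazelnut at (250,218) and the spout at about (272,325).

```bash
cat >> h.py <<'E'
from scipy.spatial.transform import Rotation as Ro
def wr(uv,z,pos,quat):
    c=get_calibration("wrist");a=np.array([uv[0]-c["cx"],uv[1]-c["cy"]]);r=np.hypot(*a);th=r/c["fx"]
    d=np.r_[a/max(r,1e-9)*np.sin(th),np.cos(th)];T=np.array(c["tool_from_camera"]);R=Ro.from_quat(quat).as_matrix()
    o=pos+R@T[:3,3];d=R@T[:3,:3]@d;return o+d*(z-o[2])/d[2]
E
python3 - <<'E'
from h import *
o=status.get_obs();g=lambda uv,z:wr(uv,z,np.array(o["eef_pos"]),o["tool_rot"])
A,B=g((282,272),.199),g((285,196),.199);print((A+B)/2,np.degrees(np.arctan2(*(A-B)[1::-1])),np.linalg.norm(A-B))
L,R=g((303,306),.160),g((240,304),.160);print("spout",L,R,np.degrees(np.arctan2(*(L-R)[1::-1]))-90)
# rim outline pts at top z
c=np.array([g(p,.156)[:2] for p in [(164,208),(402,207),(283,96),(178,168),(393,168)]])
x=np.linalg.lstsq(np.c_[2*c,np.ones(5)],(c**2).sum(1),rcond=None)[0];print("rim c",x[:2],np.sqrt(x[2]+x[:2]@x[:2]))
for n,uv in(("wal",(321,229)),("haz",(250,218))):
  d=g(uv,.145)[:2]-((A+B)/2)[:2];print(n,d,np.degrees(np.arctan2(d[1],d[0])))
E
```

```text
[0.50499141 0.03570241 0.199     ] -14.159667745852149 0.048202859091023224
spout [0.58085466 0.03537715 0.16      ] [ 0.56898123 -0.01320422  0.16      ] -13.734025904885769
rim c [0.5110559  0.03490902] 0.088938659060808
wal [0.020279   0.02515346] 51.12385708387898
haz [ 0.00031797 -0.02600229] -89.29939883575265
```

```bash
python3 -m creep '[[0.1,-0.1,-1.6,0,0,0],[0,0,-1.6,0,0,0],[0,0,-1.6,0,0,0],[0,0,-1.5,0,0,0],[0,0,0,0,0,0]]'
python3 -m creep '[[0,0,0,0,0,0],[0,0,0,0,0,0],[0,0,0,0,0,0],[0,0,0,0,0,0],[0,0,0,0,0,0],[0,0,0,0,0,0],[0,0,0,0,0,0],[0,0,0,0,0,0]]' -1
```

```text
clock: 2.75
eef_pos: [0.5048, 0.0319, 0.1741]
tool_rot: [0.107, 0.994, -0.001, -0.003]
ft_force: [-0.0, 0.8, -0.4]
grip_width: 0.0854
grasp_force: 0.0
clock: 3.55
eef_pos: [0.508, 0.0364, 0.1773]
tool_rot: [0.104, 0.995, 0.003, 0.001]
ft_force: [0.1, 10.0, 1.5]
grip_width: 0.0107
grasp_force: 59.8
```

```bash
python3 -m creep '[[0,0.1,0,0,0,-4],[0,0,0,0,0,-5],[0,0,0,0,0,-5],[0,0,0,0,0,-5],[0,0,0,0,0,-5],[0,0,0,0,0,-5],[0,0,0,0,0,-5],[0,0,0,0,0,-5]]'
python3 -m creep '[[0,0,0,0,0,-5],[0,0,0,0,0,-5],[0,0,0,0,0,-5],[0,0,0,0,0,-5],[0,0,0,0,0,-5],[0,0,0,0,0,-5],[0,0,0,0,0,-5],[0,0,0,0,0,0]]'
python3 -m creep '[[0,0,0,0,0,0],[0,0,0,0,0,0],[0,0,0,0,0,0]]'
python3 - <<'E'
from h import *
im=cv2.cvtColor(camera("side"),cv2.COLOR_RGB2BGR)
cv2.imwrite("pics/s3.png",cv2.resize(im[120:330,130:390],None,fx=2.8,fy=2.8,interpolation=cv2.INTER_CUBIC))
E
```

```text
clock: 4.35
eef_pos: [0.509, 0.038, 0.1772]
tool_rot: [0.432, 0.902, 0.004, -0.0]
ft_force: [3.0, 10.9, 0.3]
grip_width: 0.0106
grasp_force: 59.5
clock: 5.15
eef_pos: [0.5105, 0.0386, 0.1773]
tool_rot: [0.682, 0.731, 0.006, -0.001]
ft_force: [6.4, 13.5, -3.0]
grip_width: 0.011
grasp_force: 59.0
clock: 5.45
eef_pos: [0.5105, 0.0386, 0.1773]
tool_rot: [0.682, 0.732, 0.006, -0.001]
ft_force: [7.4, 13.8, -2.4]
grip_width: 0.0109
grasp_force: 59.1
```

View pics/s3.png

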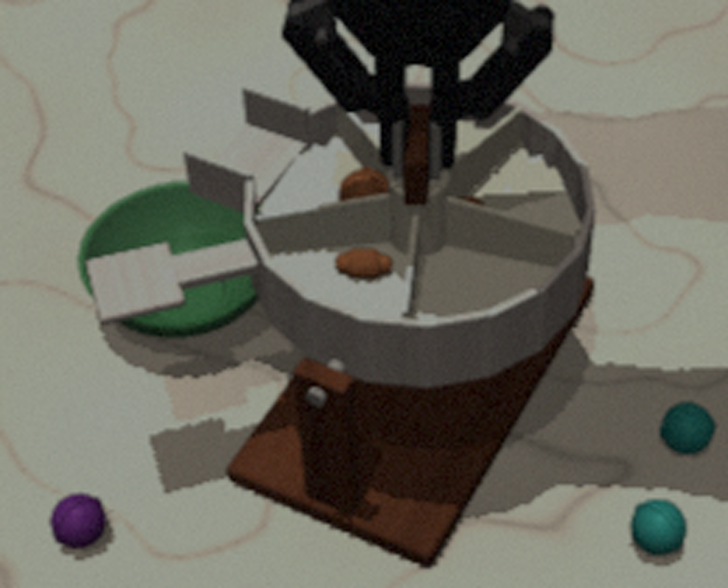

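The side view shows the walnut in the compartment facing the spout, with the fingers well above it. I'll make a small trim turn, release and rise.

```bash
python3 -m creep '[[0.1,0.2,0,0,0,-3],[0,0,0,0,0,0],[0,0,0,0,0,0]]'
python3 -m creep '[[0,0,0,0,0,0],[0,0,0,0,0,0],[0,0,0,0,0,0],[0,0,0,0,0,0]]' 0
python3 -m creep '[[0,0,1.5,0,0,0],[0,0,2,0,0,0],[0,0,3,0,0,0],[0,0,2,0,0,0],[0,0,0,0,0,0]]'
python3 - <<'E'
from h import *
o=status.get_obs();print(o["eef_pos"],o["tool_rot"])
cv2.imwrite("pics/w4.png",cv2.cvtColor(camera("wrist"),cv2.COLOR_RGB2BGR))
E
```

```text
clock: 5.8
eef_pos: [0.5106, 0.0387, 0.1773]
tool_rot: [0.701, 0.713, 0.004, 0.0]
ft_force: [3.8, 7.3, -0.9]
grip_width: 0.0109
grasp_force: 59.4
clock: 6.2
eef_pos: [0.5081, 0.0358, 0.1763]
tool_rot: [0.702, 0.712, -0.0, -0.0]
ft_force: [-0.4, -0.4, -0.1]
grip_width: 0.0428
grasp_force: 0.0
clock: 6.7
eef_pos: [0.51, 0.0359, 0.2645]
tool_rot: [0.702, 0.712, 0.002, 0.002]
ft_force: [0.5, -0.6, -0.7]
grip_width: 0.0429
grasp_force: 0.0
[0.51002405 0.0358733  0.26453535] [0.70182414 0.71234306 0.00235865 0.00216265]
```

View pics/w4.png

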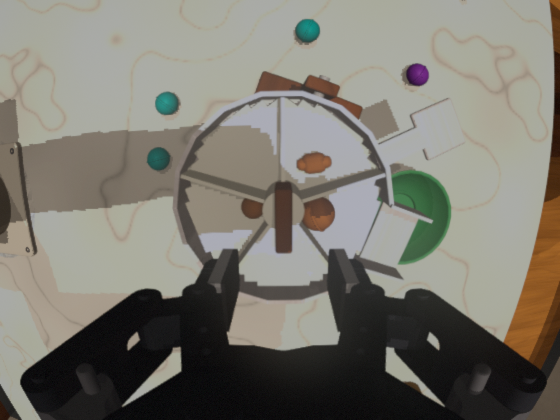

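The walnut at (320,213) is beside the bar (283,217), towards the spout (430,220)/(400,276). The tab is at (438,129). The wheel looks a little under-turned or right on target, so I'll measure it.

```bash
python3 - <<'E'
from h import *
o=status.get_obs();g=lambda uv,z:wr(uv,z,np.array(o["eef_pos"]),o["tool_rot"])
b=(g((283,184),.199)+g((284,252),.199))/2;an=lambda d:np.degrees(np.arctan2(d[1],d[0]))
w=g((320,213),.145);t=g((438,129),.142);s1,s2=g((431,220),.16),g((400,276),.16);s=(s1+s2)/2
print("bar",b,an(g((284,252),.199)-g((283,184),.199)));print("wal",w,an(w-b))
print("tab",t,an(t-b)-45,"spout",s,an(s-b),an(s1-s2)-90)
for q in((384,174),(346,276)):print("wall",an(g(q,.159)-b))
print("tab-eef cm",(t-o["eef_pos"])*100)
E
```

```text
bar [0.50907763 0.03957068 0.199     ] -88.35400140795747
wal [0.5399105  0.02828841 0.145     ] -20.098435782073846
tab [0.64175143 0.10396417 0.142     ] -19.11029300228084 spout [0.62380352 0.00151693 0.16      ] -18.35031177360077 -22.512705055698646
wall 17.827598716059267
wall -49.153309232509955
tab-eef cm [ 13.26153304   6.81138361 -12.05695564]
```

```bash
python3 -m creep '[[2.7,1.36,0,0,0,0],[2.7,1.36,0,0,0,0],[2.7,1.36,0,0,0,0],[2.7,1.36,0,0,0,0],[2.7,1.36,0,0,0,0],[0,0,-4,0,0,0],[0,0,-4,0,0,0],[0,0,0,0,0,0]]' -1
python3 -m creep '[[0,0,-2,0,0,0],[0,0,-1,0,0,0],[0,0,0,0,0,0]]'
```

```text
clock: 7.55
eef_pos: [0.6377, 0.1031, 0.1717]
tool_rot: [0.702, 0.712, -0.007, -0.005]
ft_force: [-1.1, -0.3, -0.6]
grip_width: 0.0002
grasp_force: 0.0
clock: 7.85
eef_pos: [0.6424, 0.1037, 0.1505]
tool_rot: [0.702, 0.712, -0.001, -0.001]
ft_force: [-0.1, -0.0, 0.2]
grip_width: 0.0002
grasp_force: 0.0
```

```bash
python3 -m creep '[[0,0,-0.8,0,0,0],[0,0,-1,0,0,0],[0,0,-1,0,0,0],[0,0,-1,0,0,0],[0,0,-1,0,0,0],[0,0,-1,0,0,0],[0,0,-0.2,0,0,0],[0,0,0,0,0,0]]'
python3 -m creep '[[0,0,0,0,0,0],[0,0,0,0,0,0],[0,0,0,0,0,0],[0,0,0,0,0,0],[0,0,0,0,0,0],[0,0,0,0,0,0],[0,0,0,0,0,0],[0,0,0,0,0,0]]'
python3 - <<'E'
from h import *
a=cv2.cvtColor(camera("side"),cv2.COLOR_RGB2BGR)[120:330,130:390]
cv2.imwrite("pics/s5.png",cv2.resize(a,None,fx=2.5,fy=2.5,interpolation=cv2.INTER_CUBIC))
E
```

```text
clock: 8.65
eef_pos: [0.6474, 0.1033, 0.0944]
tool_rot: [0.702, 0.712, 0.003, 0.004]
ft_force: [3.1, -1.3, 6.9]
grip_width: 0.0001
grasp_force: 4.1
clock: 9.45
eef_pos: [0.6475, 0.1033, 0.0951]
tool_rot: [0.702, 0.712, 0.004, 0.004]
ft_force: [3.6, -2.8, 7.7]
grip_width: -0.0004
grasp_force: 4.1
```

View pics/s5.png

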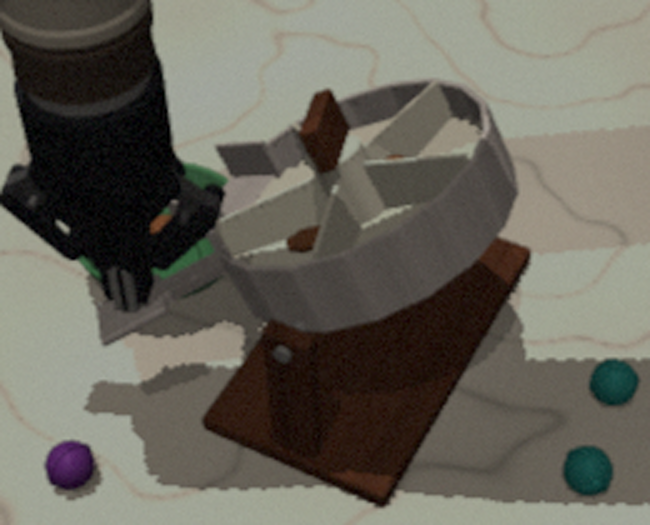

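The carousel is tipped. A brown spot in the green dish at (165,218) looks like the walnut, and the other nuts are still inside. I'll let the carousel rise gently and check.

```bash
python3 -m creep '[[0,0,0.8,0,0,0],[0,0,1,0,0,0],[0,0,1,0,0,0],[0,0,1,0,0,0],[0,0,1,0,0,0],[0,0,1,0,0,0],[0,0,2,0,0,0],[0,0,4,0,0,0]]'
python3 -m creep '[[-2,3,3,0,0,0],[-2,4,0,0,0,0],[-2,4,0,0,0,0],[-2,4,0,0,0,0],[-2,4,0,0,0,0],[0,0,0,0,0,0],[0,0,0,0,0,0],[0,0,0,0,0,0]]'
python3 - <<'E'
from h import *
a=[cv2.resize(cv2.cvtColor(camera(n),cv2.COLOR_RGB2BGR)[s],(400,400),interpolation=cv2.INTER_CUBIC) for n,s in (("top",np.s_[80:290,180:390]),("side",np.s_[120:330,140:350]))]
cv2.imwrite("pics/f6.png",np.hstack(a));print(status.get_obs()["ft_force"])
E
```

```text
clock: 10.3
eef_pos: [0.6398, 0.1037, 0.2054]
tool_rot: [0.702, 0.713, -0.005, -0.003]
ft_force: [0.7, 0.4, -0.6]
grip_width: -0.0
grasp_force: 0.0
clock: 11.1
eef_pos: [0.543, 0.2932, 0.2387]
tool_rot: [0.702, 0.712, -0.001, -0.0]
ft_force: [-0.1, 0.7, 1.1]
grip_width: -0.0001
grasp_force: 0.0
[-0.41479116  0.04990159 -0.91797317]
```

View pics/f6.png

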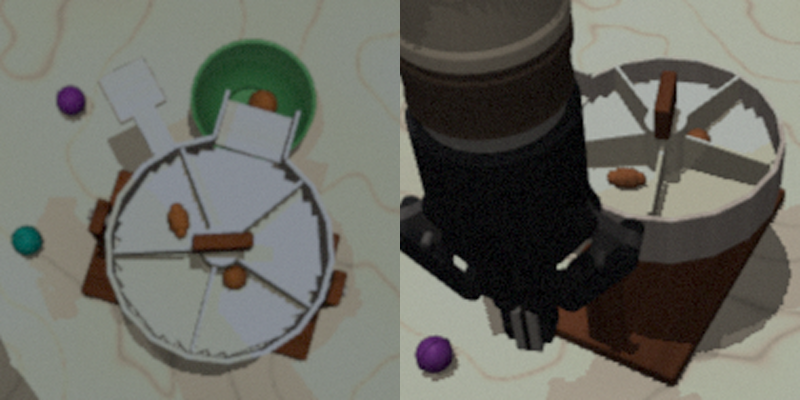

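The top half shows the walnut in the dish at (263,103), the almond at (178,220) and the hazelnut at (235,277) still in the wheel. The carousel is level and the arm is clear.

```bash
python3 -c "
from workcell import ticket;print(ticket.job_done())"
```

```text
the job is handed in; nothing more can be done
None
```

The walnut is in the green dish, the carousel came back level with the hazelnut and almond still in it, and the job was handed in at about 11 s; the hand-in call gave no verdict.

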